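# Open and latch the vent of the drying box

## Robot

A 6-joint arm with a two-finger parallel gripper is mounted at the origin on a cart in front of the work surface, level with it; the furniture and walls round the work are solid. World frame = base frame: x ahead of the robot, y to its left, z up, the work surface at z = 0. Lengths are in m, angles in degrees, forces in N, time in s.
With the tool pointing down it reaches from about 0.375 to 0.9 m from the base axis. Payload 3.1 kg.
Tool frame: the origin (TCP) lies at the very end of the fingers, on their centre line; the grasp point (between the pads) lies 19 mm behind it (grasp_offset is the distance from the TCP to the grasp point, in m); z points along the fingers, y is the direction in which the jaws open and shut (so a half turn about z gives the same grasp; the last joint's range is limited). The gripper opens to 87 mm and grips with 3 to 60 N. Pads are 19 mm wide; open, the fingers measure 117 mm over their backs; the gripper's body (75 mm by 190 mm) begins 51 mm behind the grasp point.
Start: joints at [53.428, 30.224, 82.088, -0, 67.689, -10.227], TCP at [0.277, 0.56, 0.223] pointing down, gripper open.
Joint ranges: [-176.69, 176.69], [-43.24, 126.21], [12.49, 139.97], [-82, 262], [0, 151.66], [-163.58, 163.58]. Speed limits (degrees/s): [159.86, 159.86, 180, 180, 180, 180].

## Interface

Orientations are given as a 3x3 rotation matrix whose columns are the frame's x, y, z axes.
In Python, from rig import * gives the robot as it stands. The module is installed in compiled form; this text tells all that it offers.
- The arm moves only by the tool play_rows, never from a script. Its argument "plan" is a list that holds one entry, the list of rows, each a list of 7 numbers: the shift along the world's x, y, z each as a share of 5 cm, from -1 to 1, then the turn, a rotation vector about the world's x, y, z each as a share of pi rad, from -1 to 1, then the gripper's target within -1 to 1 (fully open at 1, half-way at 0, shut at -1). A call has 1 to 12 rows; each row shifts and turns the commanded pose from where the row before left it; what a row does not reach is not made up. A row lasts 1/10 s, in which the tool goes at most 50 mm and 8.59 degrees, less where a joint would pass 70% of its speed; a pose out of reach is approached as far as the arm can. A call with a number of a shift or a turn outside -1 to 1 is refused whole. A call with a gripper value outside its range is refused whole. The fingers move at their own pace and stop on an object; the grip force is fixed at half the most. Time passes only in rows, so rows that do not move let the fingers close. It gives the time, the measured TCP pose, the force and the opening at its end, in the units of the state.
- read_state(): the state, without advancing time (a new reading comes with each control period).
- capture(name): name is "scene" or "top" or "wrist"; returns the picture (400x640x3 uint8, red, green, blue); there is no depth.
- camera_params(name): a dict with "intrinsics" (3x3 intrinsics, pixels), "R" (3x3) and "t" (3): a world point X has camera coordinates R X + t; the wrist camera has in their place "mount" (4x4, takes a point from camera to tool coordinates, whose origin is the TCP and whose axes are the flange's). Camera axes: x right, y down, z forward; pixel columns grow to the right and rows downward; lengths in m; the calibration is good to about 2 mm. The wrist camera is an equidistant fisheye: a pixel r from the principal point sees the ray r / f radians off the axis. A picture is of the moment at which its call begins: read the wrist's pose just before it. camera_params takes no time and is no camera call.
- hand_in(): hands the job in, once; it reports no verdict.
The state is a dict: "time_s": time; "joint_positions": joint angles; "qvel": joint speeds; "tau": joint torques, N m; "position": TCP position; "tcp_rot": TCP orientation; "force": force on the tool from outside, world axes, zero at the start; "moment": the same for the moment, N m; "opening": opening from 0.0 (shut) to 1.0 (fully open).
Only numpy, scipy, OpenCV 4.12 (cv2) and the standard library are available. Lean on these libraries where they do the work, as an engineer would, in place of code of your own. Each camera call takes 0.05 s, during which the arm holds its last target. There are 200 camera calls.

## Task

Open the vent of the plywood drying box: with closed fingers, gently push its black knob along the long leg of the L-shaped slot to the corner, then push it sideways to the very end of the short leg, so that the shutter is latched open. Only push the knob with the outside of the fingers, never take it between them, and leave the cups, jars and tape round it where they stand. Finish with the hand clear of everything.

Things in the scene. Friction and masses are not known exactly. Their poses are not given: they have to be found in the camera images.
- drying_box: Low fixed plywood box, 240 (x) x 200 (y) x 60 mm high. Origin at the centre of its underside, z up; lid top at z = 60 mm. The 16 mm wide slot in the lid, in box coordinates (centre line): long leg along +x from (-40, -25) to the corner (35, -25) mm, short leg from there along +y to (35, 15) mm. A 1 mm metal plate frames it. A barred vent window, flush, at x -90 to -10, y -85 to -50 mm.
- slot_corner (a point): Point on the lid top where the two legs of the slot meet (centre line of both legs), box point (35, -25, 60) mm; its axes are the box's.
- slot_end (a point): Point on the lid top at the end of the short leg: the knob's axis stands here when it is fully home; box point (35, 15, 60) mm.
- knob_top (a point): Centre of the top of the black knob: upright, round, 28 mm in diameter, from 4 to 42 mm above the lid (top 102 mm above the table), on a 12 mm stem in the slot (2 mm play each side); cannot be lifted out or tipped. Slides stiffly (1.5 N along the long leg, 1 N along the short, light damping), stays where it is left; hard stops at both ends.
- vent_shutter (a joint): Travel of the knob and the shutter along the long leg (box +x), m: 0 at the start of the leg (vent shut), 0.075 at the corner (vent open). It cannot go back while the knob is in the short leg.
- vent_knob (a joint): Travel of the knob along the short leg (box +y), m: 0 in the long leg, 0.040 at the very end of the short leg (latched). The slot blocks it until the knob is at the corner.
- grey_cup: Bystander, loose: grey speckled cup without handle, 62 mm wide, 60 mm high, standing on the lid near the box point (-80, 62) mm; origin at the centre of its underside.
- glaze_jar_far: Bystander, loose: glaze jar with screw cap, 48 mm wide, 68 mm high, on the table beyond the box's +x side; origin at the centre of its underside.
- glaze_jar_side: Bystander, loose: a second glaze jar of the same size, on the table beside the box's -y side; origin at the centre of its underside.
- green_cup: Bystander, loose: pale green cup, 66 mm wide, 57 mm high, on the table beside the box's +y side; origin at the centre of its underside.
- tape_roll: Bystander, loose: roll of tape lying flat, 104 mm wide, 25 mm high, on the table beside the box's -y side; origin at the centre of its underside.

How it is judged (in metres and radians):
On the way:
1. the knob has been pushed to the corner of the slot (value of joint vent_shutter above 0.069 m and value of joint vent_knob below 0.012 m), for 0.05 s.
At the end, for the whole second after the job is handed in: The knob stands at the end of the short leg (at most 5 mm short of the stop, within 9 mm of slot_end) with the shutter open (at least 69 of 75 mm), and no bystander has moved more than 30 mm; the grey cup stands still and upright (value of joint vent_shutter above 0.069 m and value of joint vent_knob above 0.035 m and linear speed of grey_cup below 0.02 m/s and angle between grey_cup's own z axis and vertical below 0.2 rad and horizontal distance between knob_top and slot_end below 0.009 m and distance of each of grey_cup, glaze_jar_far, green_cup, tape_roll, glaze_jar_side from where it was at the start of the episode below 0.03 m); the robot touches nothing.
It fails at once if the knob was taken between the fingers (grasp point within 15 mm of the centre of its top) (distance between the grasp point and knob_top below 0.015 m).
It fails at once if the knob was pushed with more than 40 N (contact force between any of the fingers, the arm and vent_knob above 40 N).
It fails at once if a bystander was moved by more than 30 mm or lifted (distance of any of grey_cup, glaze_jar_far, green_cup, tape_roll, glaze_jar_side from where it was at the start of the episode above 0.03 m).
It also fails if it takes over 38 s, if anything falls off the work surface, if the arm or the gripper's body presses on something with over 40 N, if the wrist force passes 120 N, or if a joint passes its speed limit or range.

## Working session

There is one attempt and no reset: what is moved stays moved. The work goes in short steps, Python scripts to look and compute and a tool call to move; the robot and the scene stay as the last step left them, time stands still between calls to the robot, and variables do not carry over. Pictures are saved under pics/ and viewed, about 8 in all and at most 12, crops included, and the job is handed in when it is done.

Besides the shell and the picture viewer there is one more tool, called after ">>>" in YAML: its name, and indented under it one key for each argument. play_rows: Moves the arm, as the interface text tells. Its arguments: {"type":"object","properties":{"plan":{"type":"array"}},"required":["plan"]}

```bash
mkdir -p pics; python3 - <<'E'
from rig import *
import cv2
s=read_state(); print(s['position'],s['tcp_rot'],s['opening'],s['time_s'])
for n in("top","scene"):
    im=capture(n); cv2.imwrite(f"pics/{n}0.png",im[:,:,::-1]); p=camera_params(n); print(n,p)
E
```

```text
[0.27688907 0.55949716 0.22156766] [[-8.96138413e-01  4.43772812e-01 -1.27913334e-03]
 [ 4.43774505e-01  8.96136758e-01 -1.76064567e-03]
 [ 3.64951729e-04 -2.14542898e-03 -9.99997632e-01]] 1.0025392297591509 0.0
top {'intrinsics': array([[448.31170594,   0.        , 319.2440711 ],
       [  0.        , 448.31170594, 206.05465442],
       [  0.        ,   0.        ,   1.        ]]), 'R': array([[ 0.02700631, -0.99947498, -0.01790018],
       [-0.99669478, -0.02555009, -0.07711488],
       [ 0.07661704,  0.0199236 , -0.99686151]]), 't': array([-0.02603008,  0.58533897,  0.98265104])}
scene {'intrinsics': array([[398.69594512,   0.        , 315.99062944],
       [  0.        , 398.69594512, 201.66507908],
       [  0.        ,   0.        ,   1.        ]]), 'R': array([[ 0.80838286, -0.5885633 ,  0.0105067 ],
       [-0.45843847, -0.64065399, -0.61595181],
       [ 0.36925779,  0.49310821, -0.78771377]]), 't': array([-0.47492299,  0.32218831,  0.70819003])}
```

View pics/top0.png

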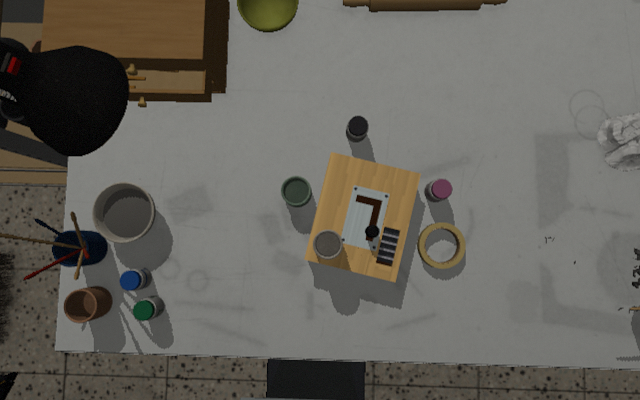

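View pics/scene0.png

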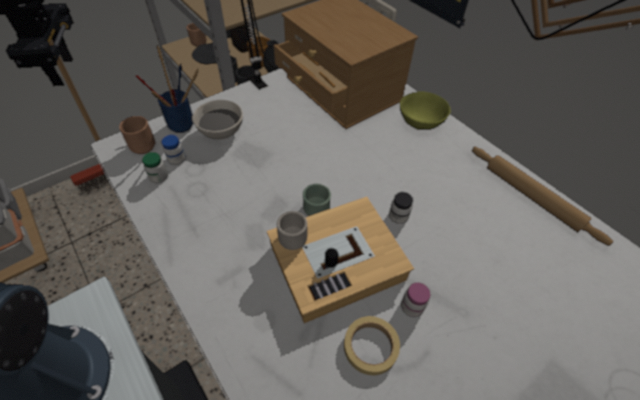

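The top view shows the box (lid corners about (333,153), (420,170), (396,283), (306,262)), with the knob at about (372,231). The slot's long leg runs up the picture and its short leg to the left. I'll measure these next.

```bash
cat >h.py <<'E'
from rig import *
import cv2, numpy as np
def ray(n,uv,z):
    p=camera_params(n); K,R,t=p['intrinsics'],p['R'],p['t']
    d=R.T@np.linalg.solve(K,np.array([*uv,1.])); c=-R.T@t
    return c+d*(z-c[2])/d[2]
def proj(n,X):
    p=camera_params(n); q=p['intrinsics']@(p['R']@np.asarray(X,float)+p['t']); return q[:2]/q[2]
E
python3 - <<'E'
from h import *
im=cv2.imread("pics/top0.png")
x0,y0=270,110
c=cv2.resize(im[y0:300,x0:480],None,fx=3.8,fy=3.8,interpolation=cv2.INTER_CUBIC)  # 798x722
c=cv2.resize(im[145:290,x0:480],None,fx=3.8,fy=3.8,interpolation=cv2.INTER_CUBIC)
cv2.imwrite("pics/crop0.png",c)
hsv=cv2.cvtColor(im,cv2.COLOR_BGR2HSV)
m=cv2.inRange(hsv,(8,70,110),(28,255,255)); 
w=np.zeros_like(m); w[145:290,295:425]=255
m&=w; n,l,st,ce=cv2.connectedComponentsWithStats(m); k=1+st[1:,4].argmax(); m=(l==k).astype(np.uint8)
pts=cv2.findNonZero(m); hull=cv2.convexHull(pts)
print(cv2.approxPolyDP(hull,4,True)[:,0].tolist(), cv2.minAreaRect(hull))
for q in cv2.boxPoints(cv2.minAreaRect(hull)): print(q,ray("top",q,.06))
# plate: bright grey, low saturation
g=cv2.inRange(hsv,(0,0,120),(180,60,255)); w[:]=0; w[180:262,335:395]=255; g&=w
n,l,st,ce=cv2.connectedComponentsWithStats(g); k=1+st[1:,4].argmax()
print(st[k], cv2.minAreaRect(cv2.findNonZero((l==k).astype(np.uint8))))
E
```

```text
[[420, 173], [394, 282], [304, 259], [331, 152]] ((362.5717468261719, 216.57501220703125), (94.25763702392578, 112.05530548095703), 13.81502628326416)
[303.42752 259.72806] [0.46694618 0.01935036 0.06      ]
[330.18503 150.91435] [ 0.70391473 -0.0319331   0.06      ]
[421.71597 173.42197] [ 0.65930526 -0.23085079  0.06      ]
[394.95847 282.23566] [ 0.42487456 -0.1764827   0.06      ]
[ 341  185   49   65 1504] ((364.4623107910156, 217.71810913085938), (37.46040344238281, 59.1356086730957), 13.626996040344238)
```

View pics/crop0.png

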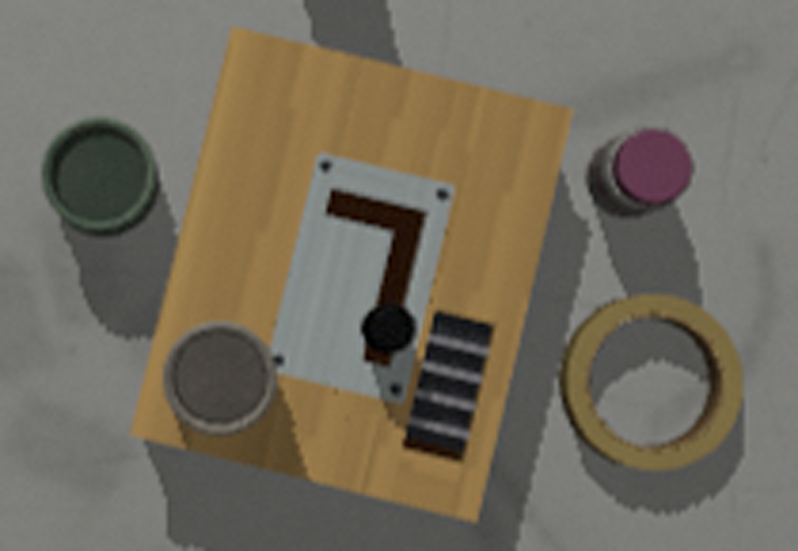

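The crop shows the lid cleanly. The knob top is at crop (388,327), at the start of the long leg. The slot corner is near (408,225) and the end of the short leg near (330,203). Next I'll fit the box frame and check it against these points.

```bash
cat >>h.py <<'E'
P4=[(331,152),(420,173),(394,282),(304.5,259.5)]
_c=np.array([ray("top",q,.06)[:2] for q in [(330.18,150.91),(421.72,173.42),(394.96,282.24),(303.43,259.73)]])
_v=(_c[0]+_c[1]-_c[2]-_c[3]); yaw=np.arctan2(_v[1],_v[0]); ctr=_c.mean(0)
Rb=np.array([[np.cos(yaw),-np.sin(yaw)],[np.sin(yaw),np.cos(yaw)]])
def b2w(x,y): return ctr+Rb@np.array([x,y])/1e3
def w2b(p): return Rb.T@(np.asarray(p)[:2]-ctr)*1e3
E
python3 - <<'E'
from h import *
print(ctr,np.degrees(yaw))
f=lambda u,v:(270+(u+.5)/3.8-.5,145+(v+.5)/3.8-.5)
for n,uv,z in [("knob",(388,327),.102),("cornerouter",(425,211),.06),("endouterfar",(331,190),.06),("endnear",(326,212),.06),("inner",(391,233),.06),("startnearL",(365,360),.06),("cup",(219,378),.12),("green",(100,176),.057),("jar_side",(654,168),.068),("tape",(654,382),.025)]:
    p=ray("top",f(*uv),z); print(n,p.round(4),w2b(p).round(1))
p=ray("top",(357,128),.068);print("jarfar",p,w2b(p))
# knob in scene
im=cv2.imread("pics/scene0.png"); m=cv2.inRange(im,(0,0,0),(35,35,35))
w=np.zeros_like(m); w[240:275,318:345]=255; m&=w
ys,xs=np.nonzero(m); print(xs.min(),xs.max(),ys.min(),ys.max(), xs.mean(),ys.mean())
for b in [(-40,-25,102),(-40,-25,64)]: print(proj("scene",[*b2w(*b[:2]),b[2]/1e3]))
for q in [(-40,-25),(35,-25),(35,15),(35,-48)]: print(q,b2w(*q))
E
```

```text
[ 0.56376039 -0.10498062] -12.630550448892311
knob [ 0.5318 -0.1212  0.102 ] [-27.6 -22.8]
cornerouter [ 0.5991 -0.1451  0.06  ] [ 43.3 -31.4]
endouterfar [ 0.6097 -0.0916  0.06  ] [41.9 23.1]
endnear [ 0.5971 -0.089   0.06  ] [29.1 22.8]
inner [ 0.5861 -0.1261  0.06  ] [ 26.4 -15.7]
startnearL [ 0.514  -0.1127  0.06  ] [-46.9 -18.4]
cup [ 0.5021 -0.0307  0.12  ] [-76.4  58.9]
green [0.6148 0.0402 0.057 ] [ 18.  152.8]
jar_side [ 0.6259 -0.2721  0.068 ] [  97.1 -149.5]
tape [ 0.5059 -0.2837  0.025 ] [ -17.4 -187. ]
jarfar [ 0.75388729 -0.08869789  0.068     ] [181.96544542  57.4625224 ]
324 343 249 274 330.98974358974357 258.4923076923077
[324.85983704 253.38013326]
[324.32231086 263.23280458]
(-40, -25) [ 0.51926179 -0.12062908]
(35, -25) [ 0.59244681 -0.13702885]
(35, 15) [ 0.60119335 -0.09799684]
(35, -48) [ 0.58741755 -0.15947226]
```

>>> play_rows:
  plan:
    - [[0.217, -0.674, 0, 0, 0, 0.0038, -1], [0.217, -0.674, 0, 0, 0, 0.0038, -1], [0.217, -0.674, 0, 0, 0, 0.0038, -1], [0.217, -0.674, 0, 0, 0, 0.0038, -1], [0.217, -0.674, 0, 0, 0, 0.0038, -1], [0.217, -0.674, 0, 0, 0, 0.0038, -1], [0.217, -0.674, 0, 0, 0, 0.0038, -1], [0.217, -0.674, 0, 0, 0, 0.0038, -1], [0.217, -0.674, 0, 0, 0, 0.0038, -1], [0.217, -0.674, 0, 0, 0, 0.0038, -1]]

```text
time_s: 1.1
position: [0.3858, 0.2217, 0.2224]
tcp_rot: [[-0.943, 0.333, -0.0], [0.333, 0.943, -0.0], [0.0, -0.0, -1.0]]
force: [0.6, -0.1, 0.6]
opening: 0.169
```

>>> play_rows:
  plan:
    - [[0.217, -0.674, 0, 0, 0, 0.0038, -1], [0.217, -0.674, 0, 0, 0, 0.0038, -1], [0.217, -0.674, 0, 0, 0, 0.0038, -1], [0.217, -0.674, 0, 0, 0, 0.0038, -1], [0.217, -0.674, 0, 0, 0, 0.0038, -1], [0.217, -0.674, 0, 0, 0, 0.0038, -1], [0.217, -0.674, 0, 0, 0, 0.0038, -1], [0.217, -0.674, 0, 0, 0, 0.0038, -1], [0.217, -0.674, 0, 0, 0, 0.0038, -1], [0.217, -0.674, 0, 0, 0, 0.0038, -1], [0, 0, 0, 0, 0, 0, -1], [0, 0, 0, 0, 0, 0, -1]]

```text
time_s: 2.3
position: [0.4938, -0.1142, 0.222]
tcp_rot: [[-0.975, 0.221, -0.001], [0.221, 0.975, 0.001], [0.002, 0.001, -1.0]]
force: [-0.4, 0.8, 0.2]
opening: 0.004
```

```bash
cat >st.py <<'E'
from h import *
def st():
    s=read_state(); R=s['tcp_rot']; b=w2b(s['position'])
    F=Rb.T@np.array(s['force'])[:2]
    print("t",s['time_s'],"pos",np.round(s['position'],4),"box",b.round(1),"tooly-yaw",np.degrees(np.arctan2(R[1][1],R[0][1])-yaw).round(2),"F",F.round(1),np.round(s['force'][2],1),"op",s['opening'])
E
python3 - <<'E'
from st import *
st(); im=capture("wrist"); cv2.imwrite("pics/w1.png",im[:,:,::-1])
E
```

```text
t 2.3 pos [ 0.4938 -0.1142  0.222 ] box [-66.2 -24.3] tooly-yaw 89.85 F [-0.5  0.7] 0.2 op 0.00398974369971836
```

View pics/w1.png

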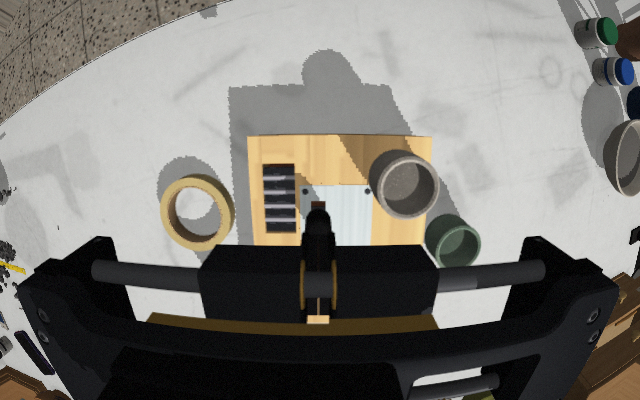

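The wrist view shows the knob at about (318,215), in line with the closed fingers. The cup, at (405,185), is well to the side. I'll go down now.

>>> play_rows:
  plan:
    - [[0, 0, -0.3, 0, 0, 0, -1], [0, 0, -0.3, 0, 0, 0, -1], [0, 0, -0.3, 0, 0, 0, -1], [0, 0, -0.3, 0, 0, 0, -1], [0, 0, -0.3, 0, 0, 0, -1], [0, 0, -0.3, 0, 0, 0, -1], [0, 0, -0.3, 0, 0, 0, -1], [0, 0, -0.3, 0, 0, 0, -1], [0, 0, -0.3, 0, 0, 0, -1], [0, 0, -0.16, 0, 0, 0, -1], [0, 0, 0, 0, 0, 0, -1], [0, 0, 0, 0, 0, 0, -1]]

```text
time_s: 3.55
position: [0.4943, -0.1133, 0.0799]
tcp_rot: [[-0.976, 0.218, 0.0], [0.218, 0.976, 0.0], [-0.0, 0.0, -1.0]]
force: [0.1, -0.4, -0.5]
opening: 0.004
```

```bash
python3 - <<'E'
from st import *
st()
im=capture("top"); im2=capture("scene")
a=cv2.resize(im[140:300,270:480],None,fx=2.8,fy=2.8); b=cv2.resize(im2[180:330,240:440],None,fx=2.9,fy=2.9)
a=cv2.resize(a,(400,305)); b=cv2.resize(b,(400,305))
cv2.imwrite("pics/c2.png",np.hstack([a,b])[:,:,::-1])
E
```

```text
t 3.55 pos [ 0.4943 -0.1133  0.0799] box [-65.9 -23.3] tooly-yaw 90.01 F [ 0.2 -0.4] -0.5 op 0.0038674286779263
```

View pics/c2.png

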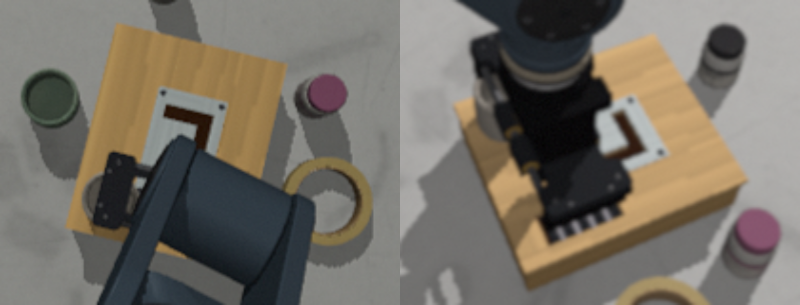

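The hand is down, over the cup and clear of it, with no contact force. Now I'll push along box +x at 5 mm per row.

>>> play_rows:
  plan:
    - [[0.098, -0.022, 0, 0, 0, 0, -1], [0.098, -0.022, 0, 0, 0, 0, -1], [0.098, -0.022, 0, 0, 0, 0, -1], [0.098, -0.022, 0, 0, 0, 0, -1], [0.098, -0.022, 0, 0, 0, 0, -1], [0.098, -0.022, 0, 0, 0, 0, -1], [0.098, -0.022, 0, 0, 0, 0, -1], [0.098, -0.022, 0, 0, 0, 0, -1], [0.098, -0.022, 0, 0, 0, 0, -1], [0.098, -0.022, 0, 0, 0, 0, -1], [0.098, -0.022, 0, 0, 0, 0, -1], [0.098, -0.022, 0, 0, 0, 0, -1]]

```text
time_s: 4.85
position: [0.5535, -0.1271, 0.0795]
tcp_rot: [[-0.976, 0.219, -0.0], [0.219, 0.976, 0.0], [0.0, 0.0, -1.0]]
force: [-1.4, 0.7, 0.7]
opening: 0.004
```

>>> play_rows:
  plan:
    - [[0.039, -0.009, 0, 0, 0, 0, -1], [0.039, -0.009, 0, 0, 0, 0, -1], [0.039, -0.009, 0, 0, 0, 0, -1], [0.039, -0.009, 0, 0, 0, 0, -1], [0.039, -0.009, 0, 0, 0, 0, -1], [0.02, -0.004, 0, 0, 0, 0, -1], [0.02, -0.004, 0, 0, 0, 0, -1], [0, 0, 0, 0, 0, 0, -1]]

```text
time_s: 5.65
position: [0.5651, -0.1298, 0.0795]
tcp_rot: [[-0.976, 0.219, 0.0], [0.219, 0.976, -0.0], [-0.0, 0.0, -1.0]]
force: [-0.5, 0.5, -0.3]
opening: 0.004
```

```bash
python3 - <<'E'
from st import *
st()
im=capture("top"); im2=capture("wrist")
a=cv2.resize(im[140:300,270:480],(400,305))
cv2.imwrite("pics/c3.png",np.hstack([a,cv2.resize(im2[100:350,170:498],(400,305))])[:,:,::-1])
E
```

```text
t 5.65 pos [ 0.5651 -0.1298  0.0795] box [  6.7 -23.9] tooly-yaw 89.97 F [-0.6  0.4] -0.3 op 0.003690510618133599
```

View pics/c3.png

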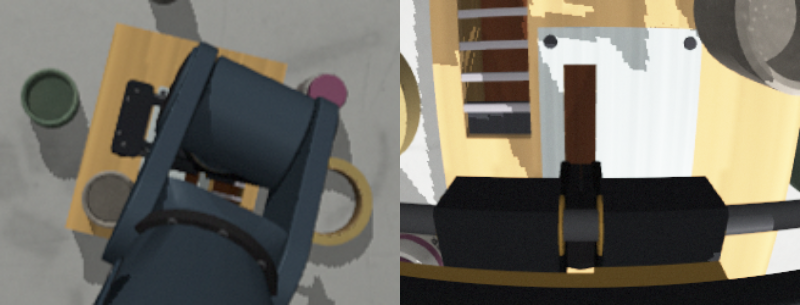

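The wrist view shows the vent mostly uncovered, with the slot empty behind the fingers. I'll creep on to the corner.

>>> play_rows:
  plan:
    - [[0.02, -0.004, 0, 0, 0, 0, -1], [0.02, -0.004, 0, 0, 0, 0, -1], [0.02, -0.004, 0, 0, 0, 0, -1], [0.01, -0.002, 0, 0, 0, 0, -1], [0, 0, 0, 0, 0, 0, -1]]

```text
time_s: 6.25
position: [0.5685, -0.1306, 0.0795]
tcp_rot: [[-0.976, 0.219, 0.0], [0.219, 0.976, -0.0], [-0.0, -0.0, -1.0]]
force: [-1.6, 0.3, -0.3]
opening: 0.008
```

>>> play_rows:
  plan:
    - [[0.01, -0.002, 0, 0, 0, 0, -1], [0.01, -0.002, 0, 0, 0, 0, -1], [0, 0, 0, 0, 0, 0, -1]]

```text
time_s: 6.55
position: [0.5695, -0.1307, 0.0796]
tcp_rot: [[-0.976, 0.219, 0.0], [0.219, 0.976, -0.0], [-0.0, -0.0, -1.0]]
force: [-1.0, -0.4, -0.8]
opening: 0.002
```

```bash
python3 -c "
from st import *
st()"
```

```text
t 6.55 pos [ 0.5695 -0.1307  0.0796] box [ 11.2 -23.9] tooly-yaw 89.96 F [-0.9 -0.6] -0.8 op 0.002399923850789946
```

Still no stop, so I'll keep going in small steps, watching the force.

>>> play_rows:
  plan:
    - [[0.01, -0.002, 0, 0, 0, 0, -1], [0.01, -0.002, 0, 0, 0, 0, -1], [0, 0, 0, 0, 0, 0, -1]]

```text
time_s: 6.85
position: [0.5704, -0.1309, 0.0795]
tcp_rot: [[-0.976, 0.219, 0.0], [0.219, 0.976, -0.0], [-0.0, -0.0, -1.0]]
force: [-0.2, -0.1, 0.3]
opening: 0.007
```

>>> play_rows:
  plan:
    - [[0.01, -0.002, 0, 0, 0, 0, -1], [0.01, -0.002, 0, 0, 0, 0, -1], [0, 0, 0, 0, 0, 0, -1]]

```text
time_s: 7.15
position: [0.5706, -0.1309, 0.0795]
tcp_rot: [[-0.976, 0.219, -0.002], [0.219, 0.976, 0.0], [0.002, 0.0, -1.0]]
force: [-3.3, 0.9, 1.8]
opening: 0.009
```

The force rose to about 3 N and the motion stalled at box x of about 12.4, so the knob is at the corner. I'll back off, go round to its -y side and take a look.

>>> play_rows:
  plan:
    - [[-0.117, 0.026, 0, 0, 0, 0, -1], [-0.117, 0.026, 0, 0, 0, 0, -1], [-0.044, -0.195, 0, 0, 0, 0, -1], [-0.044, -0.195, 0, 0, 0, 0, -1], [-0.044, -0.195, 0, 0, 0, 0, -1], [-0.044, -0.195, 0, 0, 0, 0, -1], [0.171, -0.038, 0, 0, 0, 0, -1], [0.171, -0.038, 0, 0, 0, 0, -1], [0.171, -0.038, 0, 0, 0, 0, -1], [0.171, -0.038, 0, 0, 0, 0, -1], [0, 0, 0, 0, 0, 0, -1], [0, 0, 0, 0, 0, 0, -1]]

```text
time_s: 8.35
position: [0.5852, -0.1746, 0.0793]
tcp_rot: [[-0.976, 0.219, -0.0], [0.219, 0.976, 0.0], [0.001, 0.0, -1.0]]
force: [-0.5, 0.5, -0.1]
opening: 0.006
```

```bash
python3 - <<'E'
from st import *
st()
im=capture("scene"); im2=capture("wrist")
a=cv2.resize(im[170:330,240:450],(400,305))
cv2.imwrite("pics/c4.png",np.hstack([a,cv2.resize(im2[100:350,170:498],(400,305))])[:,:,::-1])
E
```

```text
t 8.35 pos [ 0.5852 -0.1746  0.0793] box [ 36.1 -63.3] tooly-yaw 90.01 F [-0.6  0.4] -0.1 op 0.006403004007009511
```

View pics/c4.png

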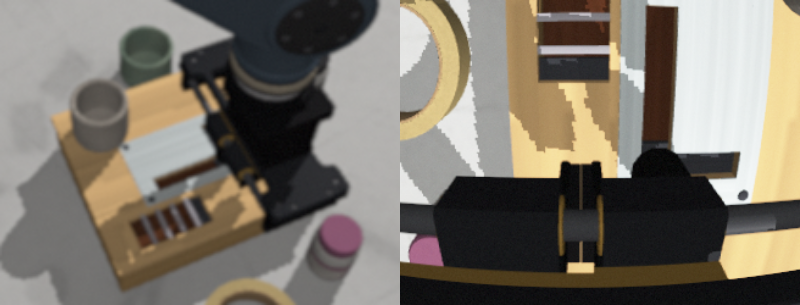

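The wrist view shows the knob at the corner, at (655,165), next to the fingers, with the short leg free beyond it. Now I'll push along box +y.

>>> play_rows:
  plan:
    - [[0.018, 0.078, 0, 0, 0, 0, -1], [0.018, 0.078, 0, 0, 0, 0, -1], [0.018, 0.078, 0, 0, 0, 0, -1], [0.018, 0.078, 0, 0, 0, 0, -1], [0.018, 0.078, 0, 0, 0, 0, -1], [0.018, 0.078, 0, 0, 0, 0, -1], [0.018, 0.078, 0, 0, 0, 0, -1], [0.018, 0.078, 0, 0, 0, 0, -1], [0.018, 0.078, 0, 0, 0, 0, -1], [0.018, 0.078, 0, 0, 0, 0, -1], [0, 0, 0, 0, 0, 0, -1]]

```text
time_s: 9.55
position: [0.5943, -0.1353, 0.0795]
tcp_rot: [[-0.976, 0.219, 0.0], [0.219, 0.976, 0.0], [-0.0, 0.0, -1.0]]
force: [0.1, 0.5, 0.4]
opening: 0.003
```

>>> play_rows:
  plan:
    - [[0.004, 0.02, 0, 0, 0, 0, -1], [0.004, 0.02, 0, 0, 0, 0, -1], [0.004, 0.02, 0, 0, 0, 0, -1], [0.004, 0.02, 0, 0, 0, 0, -1], [0, 0, 0, 0, 0, 0, -1]]

```text
time_s: 10.05
position: [0.5951, -0.1321, 0.0796]
tcp_rot: [[-0.976, 0.219, 0.001], [0.219, 0.976, -0.0], [-0.001, -0.0, -1.0]]
force: [0.2, -0.4, -0.5]
opening: 0.005
```

```bash
python3 -c "
from st import *
st()"
```

```text
t 10.05 pos [ 0.5951 -0.1321  0.0796] box [ 36.5 -19.6] tooly-yaw 89.96 F [ 0.3 -0.4] -0.5 op 0.005470616166119445
```

>>> play_rows:
  plan:
    - [[0.003, 0.015, 0, 0, 0, 0, -1], [0.003, 0.015, 0, 0, 0, 0, -1], [0.003, 0.015, 0, 0, 0, 0, -1], [0.003, 0.015, 0, 0, 0, 0, -1], [0, 0, 0, 0, 0, 0, -1]]

```text
time_s: 10.55
position: [0.5956, -0.1289, 0.0796]
tcp_rot: [[-0.976, 0.219, 0.0], [0.219, 0.976, 0.0], [-0.0, 0.0, -1.0]]
force: [-0.3, 0.3, -0.0]
opening: 0.008
```

>>> play_rows:
  plan:
    - [[0.002, 0.01, 0, 0, 0, 0, -1], [0.002, 0.01, 0, 0, 0, 0, -1], [0, 0, 0, 0, 0, 0, -1]]

```text
time_s: 10.85
position: [0.5957, -0.128, 0.0796]
tcp_rot: [[-0.976, 0.219, 0.0], [0.219, 0.976, 0.0], [-0.0, 0.0, -1.0]]
force: [0.6, -0.2, -0.4]
opening: 0.006
```

>>> play_rows:
  plan:
    - [[0.002, 0.01, 0, 0, 0, 0, -1], [0.002, 0.01, 0, 0, 0, 0, -1], [0, 0, 0, 0, 0, 0, -1]]

```text
time_s: 11.15
position: [0.5959, -0.127, 0.0796]
tcp_rot: [[-0.976, 0.219, 0.0], [0.219, 0.976, 0.0], [-0.0, 0.0, -1.0]]
force: [0.8, -0.8, 0.3]
opening: 0.007
```

```bash
python3 -c "
from st import *
st()"
```

```text
t 11.15 pos [ 0.5959 -0.127   0.0796] box [ 36.2 -14.4] tooly-yaw 89.97 F [ 1.  -0.6] 0.3 op 0.006651002278948741
```

No clear stop yet at box y of -14.4, so I'll keep creeping.

>>> play_rows:
  plan:
    - [[0.002, 0.01, 0, 0, 0, 0, -1], [0.002, 0.01, 0, 0, 0, 0, -1], [0, 0, 0, 0, 0, 0, -1]]

```text
time_s: 11.45
position: [0.5961, -0.126, 0.0796]
tcp_rot: [[-0.976, 0.219, 0.0], [0.219, 0.976, 0.0], [-0.0, 0.0, -1.0]]
force: [-0.1, -0.4, 0.1]
opening: 0.004
```

>>> play_rows:
  plan:
    - [[0.002, 0.01, 0, 0, 0, 0, -1], [0.002, 0.01, 0, 0, 0, 0, -1], [0, 0, 0, 0, 0, 0, -1]]

```text
time_s: 11.75
position: [0.5963, -0.125, 0.0796]
tcp_rot: [[-0.976, 0.219, -0.0], [0.219, 0.976, 0.0], [0.0, 0.0, -1.0]]
force: [-0.5, -2.0, 0.2]
opening: 0.005
```

```bash
python3 - <<'E'
from st import *
st()
im=capture("top"); im2=capture("wrist")
a=cv2.resize(im[140:300,270:480],(400,305))
cv2.imwrite("pics/c5.png",np.hstack([a,cv2.resize(im2[100:350,170:498],(400,305))])[:,:,::-1])
E
```

```text
t 11.75 pos [ 0.5963 -0.125   0.0796] box [ 36.1 -12.4] tooly-yaw 89.97 F [-0.1 -2. ] 0.2 op 0.005047561397517729
```

View pics/c5.png

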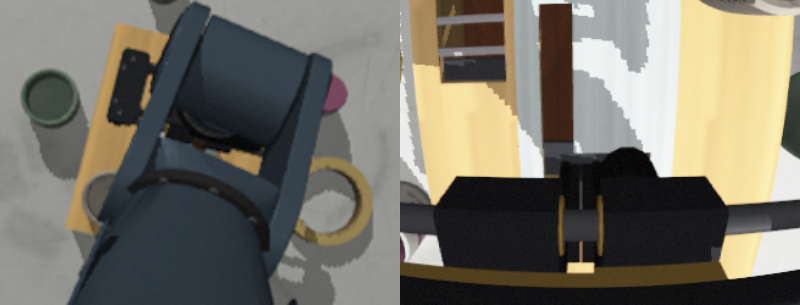

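The knob is beside the fingers at (627,165), well along the short leg. I'll continue in small steps until the force rises.

>>> play_rows:
  plan:
    - [[0.002, 0.01, 0, 0, 0, 0, -1], [0.002, 0.01, 0, 0, 0, 0, -1], [0, 0, 0, 0, 0, 0, -1]]

```text
time_s: 12.15
position: [0.5964, -0.124, 0.0795]
tcp_rot: [[-0.976, 0.219, -0.0], [0.219, 0.976, 0.0], [0.0, 0.0, -1.0]]
force: [0.2, -0.8, -0.0]
opening: 0.003
```

>>> play_rows:
  plan:
    - [[0.002, 0.01, 0, 0, 0, 0, -1], [0, 0, 0, 0, 0, 0, -1]]

```text
time_s: 12.35
position: [0.5965, -0.1235, 0.0795]
tcp_rot: [[-0.976, 0.219, -0.0], [0.219, 0.976, 0.0], [0.0, 0.0, -1.0]]
force: [-0.2, -0.7, 0.8]
opening: 0.004
```

>>> play_rows:
  plan:
    - [[0.002, 0.01, 0, 0, 0, 0, -1], [0.002, 0.01, 0, 0, 0, 0, -1], [0, 0, 0, 0, 0, 0, -1]]

```text
time_s: 12.65
position: [0.5967, -0.1225, 0.0795]
tcp_rot: [[-0.976, 0.219, -0.0], [0.219, 0.976, 0.0], [0.0, 0.0, -1.0]]
force: [0.5, -1.1, 0.1]
opening: 0.005
```

>>> play_rows:
  plan:
    - [[0.002, 0.01, 0, 0, 0, 0, -1], [0.002, 0.01, 0, 0, 0, 0, -1], [0, 0, 0, 0, 0, 0, -1]]

```text
time_s: 12.95
position: [0.597, -0.1215, 0.0795]
tcp_rot: [[-0.976, 0.219, 0.0], [0.219, 0.976, 0.0], [0.0, 0.0, -1.0]]
force: [0.5, -1.9, -0.3]
opening: 0.003
```

>>> play_rows:
  plan:
    - [[0.002, 0.01, 0, 0, 0, 0, -1], [0.002, 0.01, 0, 0, 0, 0, -1], [0, 0, 0, 0, 0, 0, -1]]

```text
time_s: 13.25
position: [0.5972, -0.1205, 0.0795]
tcp_rot: [[-0.976, 0.219, 0.0], [0.219, 0.976, 0.0], [0.0, 0.0, -1.0]]
force: [-0.4, 0.0, 0.3]
opening: 0.005
```

>>> play_rows:
  plan:
    - [[0.002, 0.01, 0, 0, 0, 0, -1], [0.002, 0.01, 0, 0, 0, 0, -1], [0, 0, 0, 0, 0, 0, -1]]

```text
time_s: 13.55
position: [0.5973, -0.1198, 0.0795]
tcp_rot: [[-0.976, 0.219, -0.0], [0.219, 0.976, -0.0], [0.0, -0.0, -1.0]]
force: [0.3, -2.5, -0.7]
opening: 0.006
```

>>> play_rows:
  plan:
    - [[0.002, 0.01, 0, 0, 0, 0, -1], [0, 0, 0, 0, 0, 0, -1]]

```text
time_s: 13.75
position: [0.5974, -0.1197, 0.0796]
tcp_rot: [[-0.976, 0.219, -0.0], [0.219, 0.976, -0.001], [-0.0, -0.001, -1.0]]
force: [-1.1, -3.9, -1.2]
opening: 0.005
```

>>> play_rows:
  plan:
    - [[0.002, 0.01, 0, 0, 0, 0, -1], [0, 0, 0, 0, 0, 0, -1]]

```text
time_s: 13.95
position: [0.5974, -0.1195, 0.0796]
tcp_rot: [[-0.976, 0.219, -0.0], [0.219, 0.976, -0.002], [-0.0, -0.002, -1.0]]
force: [-1.1, -6.0, -0.8]
opening: 0.004
```

Stalled with the force rising to 6 N, so the knob is at the end stop. I'll back off, lift and look.

>>> play_rows:
  plan:
    - [[-0.044, -0.195, 0, 0, 0, 0, -1], [-0.044, -0.195, 0, 0, 0, 0, -1], [0, 0, 0.5, 0, 0, 0, -1], [0, 0, 0.6, 0, 0, 0, -1], [0, 0, 0.6, 0, 0, 0, -1], [0, 0, 0.6, 0, 0, 0, -1], [0, 0, 0.6, 0, 0, 0, -1], [0, 0, 0.6, 0, 0, 0, -1], [-0.2, -0.6, 0, 0, 0, 0, -1], [-0.2, -0.6, 0, 0, 0, 0, -1], [-0.2, -0.6, 0, 0, 0, 0, -1], [-0.2, -0.6, 0, 0, 0, 0, -1]]

```text
time_s: 15.15
position: [0.5525, -0.2589, 0.2546]
tcp_rot: [[-0.976, 0.219, 0.0], [0.219, 0.976, 0.001], [-0.0, 0.001, -1.0]]
force: [1.2, -0.2, -0.1]
opening: 0.007
```

>>> play_rows:
  plan:
    - [[-0.2, -0.7, 0, 0, 0, 0, -1], [-0.2, -0.7, 0, 0, 0, 0, -1], [-0.2, -0.7, 0, 0, 0, 0, -1], [-0.2, -0.7, 0, 0, 0, 0, -1], [-0.2, -0.7, 0, 0, 0, 0, -1], [0, 0, 0, 0, 0, 0, -1], [0, 0, 0, 0, 0, 0, -1]]

```text
time_s: 15.85
position: [0.5024, -0.4334, 0.254]
tcp_rot: [[-0.975, 0.221, -0.0], [0.221, 0.975, 0.002], [0.0, 0.002, -1.0]]
force: [0.2, 0.7, -0.5]
opening: 0.003
```

```bash
python3 - <<'E'
from st import *
st()
im=capture("top")
cv2.imwrite("pics/c6.png",cv2.resize(im[145:290,270:480],None,fx=3.8,fy=3.8,interpolation=cv2.INTER_CUBIC)[:,:,::-1])
q=proj("top",[*b2w(35,15),.102]); print("expected crop px of knob at slot_end",((q-[270,145]+.5)*3.8-.5).round(1))
E
```

```text
t 15.85 pos [ 0.5024 -0.4334  0.254 ] box [  11.9 -333.9] tooly-yaw 89.84 F [0.1 0.7] -0.5 op 0.0031329818913756495
expected crop px of knob at slot_end [347.5 198. ]
```

View pics/c6.png

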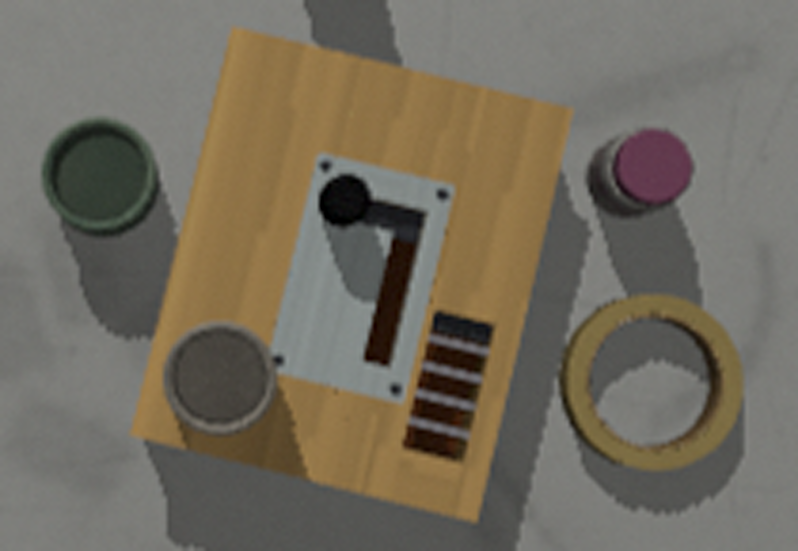

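The knob is at crop (345,200), against (347.5,198) predicted for the slot end. The vent is open and the cups, jar and tape in the crop haven't moved. I'll hand in.

```bash
python3 -c "
from rig import *
print(hand_in())"
```

```text
the job is handed in; nothing more can be done
None
```

The vent is open and latched, and I handed the job in at about 16 s of the 38 s allowed. I pushed the knob with closed fingers along the long leg until it stalled at the corner, at about 3 N. I then went round to its -y side and pushed it to the end of the short leg, where it stalled at about 6 N.

- **Knob:** in the last top view it stands within about 1.5 mm of the position predicted for `slot_end`, and the vent is uncovered.
- **Bystanders:** the grey cup, green cup, side jar and tape are where they stood at the start. The far jar was just outside that last close-up, so I did not check it again, but the hand never went near it.
- **Hand:** it finished clear at a height of 0.25 m, with no contact force beyond sensor noise.
- **Disagreements:** the knob started about 12 mm along the long leg instead of at its very start. The closed fingers measured about 6 mm thinner on the pushing side than I had worked out from the data, so I relied on the force rise, not a computed position, to find the end stop.

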